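# Lock the shaker and seat its flask platform

### The arm

A 7-joint arm with a two-finger parallel gripper is mounted at the origin on the work surface. World frame = base frame: x ahead of the robot, y to its left, z up, the work surface at z = 0. Lengths are in m, angles in rad, forces in N, time in s.
With the tool pointing down it reaches from about 0.425 to 0.8 m from the base axis. Payload 8.3 kg.
Tool frame: the origin (TCP) lies midway between the tips of the shut fingers; the grasp point (between the pads) lies 19 mm behind it; z points along the fingers, y is the direction in which the jaws open and shut (so a half turn about z gives the same grasp; the last joint's range is limited). The gripper opens to 85 mm and grips with 20 to 120 N. Pads are 22 mm wide; open, the fingers measure 114 mm over their backs; the gripper's body (76 mm by 85 mm) begins 54 mm behind the grasp point. The pads swing forward as they close: fully open they stand 13 mm farther back than shut.
Start: joints at [-1.22, 0.383, 0.016, 1.37, -0.006, 1.388, -0.046], TCP at [0.251, 0.572, 0.231] pointing down, gripper open.
Joint ranges: [-2.95, 2.95], [-0.25, 2.06], [-1.52, 1.56], [0.18, 2.33], [-1.44, 4.58], [0.02, 2.06], [-3.01, 3.01]. Speed limits (rad/s): [2.39, 2.39, 3.01, 3.01, 3.14, 3.14, 3.14].

### API

Orientations are given as a unit quaternion [x, y, z, w].
In Python, from cell import r gives the robot as it stands. The module is installed in compiled form; this text tells all that it offers.
- The arm moves only by the tool move_arm, never from a script. Its argument "deltas" is a list that holds one entry, the list of rows, each a list of 7 numbers: the shift along the tool's x, y, z in mm, then the turn, a rotation vector about the tool's x, y, z in rad, then the closure, from -1 (fully open) to 1 (shut). In form: [[[x, y, z, rx, ry, rz, gripper], ...]]. A call has exactly 8 rows; each row shifts and turns the commanded pose from where the row before left it, along the tool's axes as they then stand; what a row does not reach is not made up. A row lasts 1/12 s, in which the tool goes at most 41.7 mm and 7.16 degrees, less where a joint would pass 70% of its speed; a pose out of reach is approached as far as the arm can. A call is refused whole if a number of a shift passes 41.7 or a number of a turn 0.125, either way. A call with a gripper value outside its range is refused whole. The fingers move at their own pace and stop on an object; "newtons" is the grip in N (left out, the last holds). Time passes only in rows, so rows that do not move let the fingers close, or fill a call up. It gives the time, the measured TCP pose, the force and the opening at its end, in the units of the state.
- r.observe(): the state, without advancing time (a new reading comes with each control period).
- r.snapshot(name): name is "scene" or "top"; returns (picture, depth): 420x560x3 uint8, red, green, blue; 420x560 float32, m along the optical axis (not along the pixel's ray), 0 where there is no reading.
- r.camera_params(name): a dict with "intrinsics" (3x3 intrinsics, pixels), "R" (3x3) and "t" (3): a world point X has camera coordinates R X + t. Camera axes: x right, y down, z forward; pixel columns grow to the right and rows downward; lengths in m; the calibration is good to about 2 mm. A picture is of the moment at which its call begins. camera_params takes no time and is no camera call.
- r.hand_in(): hands the job in, once; it reports no verdict.
The state is a dict: "t": time; "joint_positions": joint angles; "qvel": joint speeds; "joint_efforts": joint torques, N m; "eef_pos": TCP position; "ee_rot": TCP orientation; "force": force on the tool from outside, world axes, zero at the start; "moment": the same for the moment, N m; "width": finger opening in m.
Only numpy, scipy, OpenCV 4.12 (cv2) and the standard library are available. Lean on these libraries where they do the work, as an engineer would, in place of code of your own. Each camera call takes 0.05 s, during which the arm holds its last target.

### The job

Get the lab shaker ready: first press its sprung lock lever down until it clicks and stays down by itself. Then pick up the flask platform by its rib, fit the hole under its hub over the shaker's drive pin, tray long side parallel to the casing's long side, and once it has dropped on press it down until the sprung seat is fully home. Finish while still gripping the platform and pressing it down; leave the lever locked and do not knock over or shove the other things on the bench.

Things in the scene. Friction and masses are not known exactly. Their poses are not given: they have to be found in the camera images.
- shaker: Fixed shaker base: white casing 180 mm (its x) by 140 mm (its y), top 60 mm above the bench. Origin on the bench under its centre, z up; the upright drive pin and square sprung seat are at x = y = 0. The lock lever sticks out of the -y long side at x = -30 mm; by its arm, centred at x = -3, y = -141 mm, stands a 14 mm square grey detent post 66 mm tall.
- pin_tip (a point): Top of the steel drive pin, 84 mm above the bench. The pin is 12 mm in diameter and stands 9 mm above the unpressed seat; its top 4 mm taper to 7 mm diameter.
- seat (a joint): Sprung seat, a black rubber-topped square pad 76 mm wide around the pin. 0 = up (its top 75 mm above the bench), 0.005 m = fully pressed down (top at 70 mm). Besides the platform's own weight it needs about 2 N to start moving and about 12 N to reach the bottom; it springs up again when the push stops.
- lever (a joint): Lock lever, hinged along the shaker's x at its y = -82 mm, z = 50 mm. 0 = free, arm raised 0.46 rad above level; grows as it is pressed down. A sprung ball gives way near 0.29, then holds it at about 0.39; hard stop 0.44. Pressing the pad takes about 2 N at first, 6 to 8 N to pass the ball; let go before the click, it springs back.
- lever_pad (a point): Middle of the upper face of the black finger pad (34 mm by 38 mm) at the lever's end, 100 mm from the hinge: about 98 mm above the bench when raised, about 60 mm when latched and 56 mm at the hard stop. Press it downwards.
- platform: Loose aluminium flask platform, about 0.28 kg, z up. Origin at the centre of its underside = mouth of the hole. Hub 60 x 60 mm, 17 mm high, with a blind hole 15 mm wide, 17 mm deep; on it a tray 120 mm (x) by 90 mm (y), top 22 mm above the origin, with 10 mm stub posts at the corners. Stands on its hub. Origin height: 84 mm resting on the pin's top, 75 mm dropped on, 70 mm fully home.
- rib_top (a point): Middle of the top of the platform's upright carrying rib, 62 mm straight above the platform's origin. The rib is 12 mm thick (platform y), 60 mm long (platform x) and 40 mm high above the tray: pinch it across its thickness. The platform may be fitted either way round.
- bottle_a: Bystander, leave alone: white dropper bottle with a pointed green cap, 34 mm across, 103 mm tall, standing near the shaker. Origin at the centre of its underside.
- bottle_b: Bystander, leave alone: amber dropper bottle with a pointed black cap, 34 mm across, 103 mm tall, standing near the platform. Origin at the centre of its underside.
- bottle_c: Bystander, leave alone: blue dropper bottle, 34 mm across, 103 mm tall, standing in the clear tray on the left. Origin at the centre of its underside.
- bottle_d: Bystander, leave alone: grey dropper bottle, 34 mm across, 103 mm tall, standing in the clear tray on the left. Origin at the centre of its underside.
- beaker: Bystander, leave alone: empty glass beaker, 76 mm across, 95 mm tall. Origin at the centre of its underside.
- cylinder: Bystander, leave alone: clear measuring cylinder on a 64 mm foot, 174 mm tall. Origin at the centre of its underside.
- cap: Bystander, leave alone: loose yellow screw cap, 38 mm across, 14 mm high. Origin at the centre of its underside.
- spatula: Bystander, leave alone: wooden-handled flat spatula, 170 mm long, lying flat. Origin at the centre of its underside.
Things that resemble listed ones, but are neither listed nor needed, are in the scene too. Leave any brown or turquoise look-alike of the platform alone.

How it is judged:
By the outcome, as a careful person would: the job done as asked, in the order asked, and still so for the second after the job is handed in, while the arm keeps its last pose, push and grip.
It also fails if it takes over 51 s, if anything falls off the work surface, if the arm or the gripper's body presses on something with over 40 N, if the wrist force passes 120 N, or if a joint passes its speed limit or range.

## Working session

There is one attempt and no reset: what is moved stays moved. The work goes in short steps, Python scripts to look and compute and a tool call to move; the robot and the scene stay as the last step left them, time stands still between calls to the robot, and variables do not carry over. Pictures are saved under pics/ and viewed, and the job is handed in when it is done.

Besides the shell and the picture viewer there is one more tool, called after "Emit:" in YAML: its name, and indented under it one key for each argument. move_arm: Moves the arm, as the interface text tells. Its arguments: {"type":"object","properties":{"deltas":{"type":"array","items":{"type":"array","items":{"type":"array","items":{"type":"number"}}}},"newtons":{"type":"number"}},"required":["deltas"]}

```bash
mkdir -p pics; python3 - <<'E'
from cell import r
import cv2,numpy as np
for n in ("scene","top"):
    p,d=r.snapshot(n); cv2.imwrite(f"pics/{n}0.png",p[:,:,::-1]); np.save(f"pics/{n}0_d.npy",d)
    c=r.camera_params(n); print(n,c, -np.array(c["R"]).T@c["t"])
print(r.observe())
E
```

```text
scene {'intrinsics': array([[402.50461654,   0.        , 277.10887895],
       [  0.        , 402.50461654, 208.68155639],
       [  0.        ,   0.        ,   1.        ]]), 'R': array([[ 0.22269483,  0.97484064,  0.00963067],
       [ 0.5559327 , -0.11887107, -0.82268372],
       [-0.80084071,  0.18856141, -0.56841776]]), 't': array([-0.13550754, -0.23285893,  1.53100435])} [ 1.38572134 -0.18427027  0.67998584]
top {'intrinsics': array([[480.9380223 ,   0.        , 283.05068304],
       [  0.        , 480.9380223 , 210.90435212],
       [  0.        ,   0.        ,   1.        ]]), 'R': array([[ 0.00723231, -0.9997504 , -0.02113845],
       [-0.99476956, -0.00503919, -0.10202021],
       [ 0.10188822,  0.02176573, -0.99455771]]), 't': array([0.02002776, 0.56723879, 1.28377889])} [ 0.43332508 -0.00506119  1.33508537]
{'t': 0.1, 'joint_positions': array([-1.21989679,  0.3841319 ,  0.01635114,  1.37106345, -0.00629243,
        1.38818593, -0.0464916 ]), 'qvel': array([-2.17189116e-03, -5.32681032e-04, -3.94821321e-07, -2.96680945e-03,
       -1.45775214e-03, -2.90729674e-03,  2.15971187e-03]), 'joint_efforts': array([ 4.20624594e-03, -6.29134154e+01,  8.48203730e-01, -3.72757137e+01,
        1.68872910e-02,  1.04360448e-02,  9.86913079e-06]), 'eef_pos': array([0.25107894, 0.57185261, 0.23038598]), 'ee_rot': array([ 2.05380080e-01,  9.78681902e-01, -8.53525515e-04, -1.67627532e-04]), 'force': array([0.73188083, 0.59412758, 0.56396829]), 'moment': array([ 0.00659329, -0.063916  , -0.01929267]), 'width': 0.08575008535305008}
```

View pics/scene0.png

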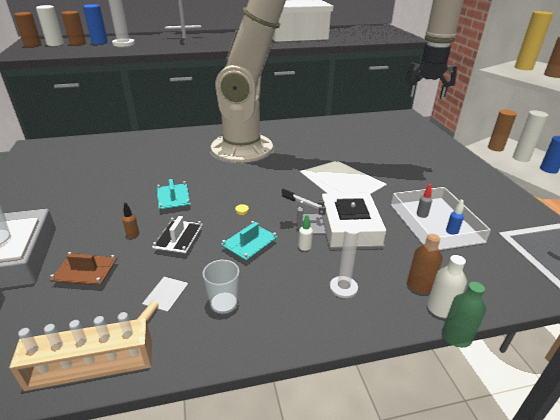

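View pics/top0.png

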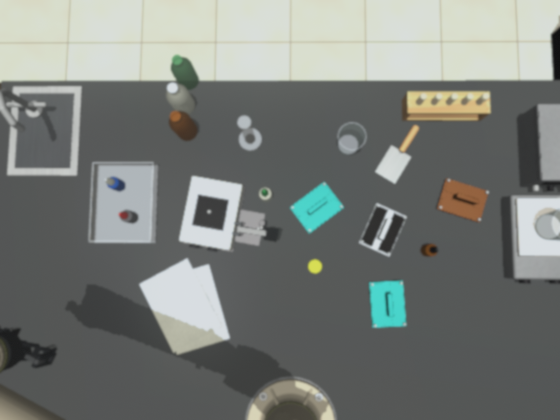

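```bash
cat > h.py <<'E'
import numpy as np,cv2
from cell import r
C={n:r.camera_params(n) for n in ("scene","top")}
def ray(n,u,v):
    c=C[n];K=np.array(c["intrinsics"]);R=np.array(c["R"]);t=np.array(c["t"])
    d=R.T@np.linalg.solve(K,[u,v,1.]);return -R.T@t,d
def plane(n,u,v,z):
    o,d=ray(n,u,v);return o+d*(z-o[2])/d[2]
def proj(n,X):
    c=C[n];x=np.array(c["R"])@np.array(X)+c["t"];x=np.array(c["intrinsics"])@x;return x[:2]/x[2]
def cloud(n,d):
    c=C[n];K=np.array(c["intrinsics"]);v,u=np.mgrid[:d.shape[0],:d.shape[1]]
    P=np.stack([(u-K[0,2])/K[0,0]*d,(v-K[1,2])/K[1,1]*d,d],-1)
    return (P-c["t"])@np.array(c["R"])
def crop(n,img,x0,y0,x1,y1,s,name):
    cv2.imwrite(f"pics/{name}.png",cv2.resize(img[y0:y1,x0:x1],None,fx=s,fy=s,interpolation=cv2.INTER_CUBIC))
E
python3 - <<'E'
from h import *
t=cv2.imread("pics/top0.png");s=cv2.imread("pics/scene0.png")
a=cv2.resize(t[165:275,165:290],(500,440),interpolation=cv2.INTER_CUBIC)
b=cv2.resize(t[190:270,340:450],(550,400),interpolation=cv2.INTER_CUBIC)[:, :300] if 0 else cv2.resize(t[190:278,350:425],(300,352),interpolation=cv2.INTER_CUBIC)
o=np.zeros((440,800,3),np.uint8);o[:,:500]=a;o[:352,500:]=b;cv2.imwrite("pics/ct.png",o)
a=cv2.resize(s[170:260,270:400],(520,360),interpolation=cv2.INTER_CUBIC)
b=cv2.resize(s[200:265,145:215],(280,260),interpolation=cv2.INTER_CUBIC)
o=np.zeros((360,800,3),np.uint8);o[:,:520]=a;o[:260,520:]=b;cv2.imwrite("pics/cs.png",o)
E
```

```text
(no output)
```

View pics/ct.png

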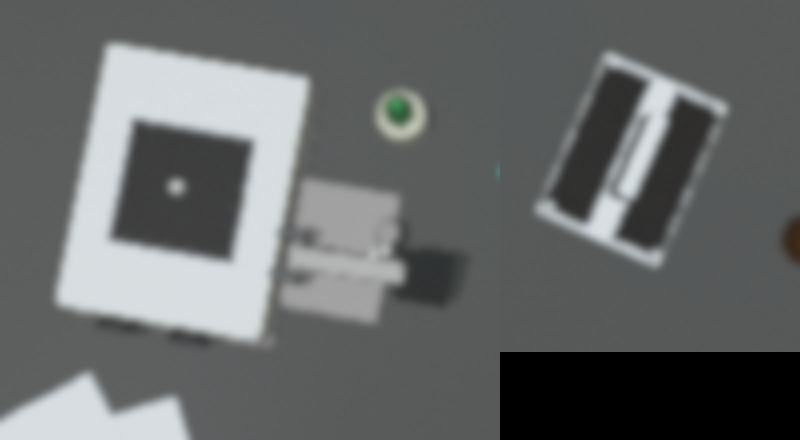

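View pics/cs.png

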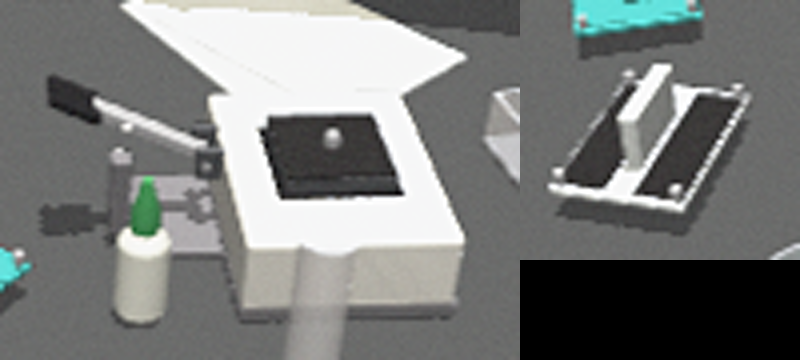

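```bash
python3 - <<'E'
from h import *
t=cv2.imread("pics/top0.png");s=cv2.imread("pics/scene0.png")
def tri(a,b):
    o1,d1=ray("top",*a);o2,d2=ray("scene",*b);d1/=np.linalg.norm(d1);d2/=np.linalg.norm(d2)
    k=np.linalg.lstsq(np.c_[d1,-d2],o2-o1,rcond=None)[0];p,q=o1+k[0]*d1,o2+k[1]*d2
    return (p+q)/2,np.linalg.norm(p-q)
# casing
h=cv2.cvtColor(t,cv2.COLOR_BGR2HSV)
def rect(mask,z,name):
    cs,_=cv2.findContours(mask,cv2.RETR_EXTERNAL,cv2.CHAIN_APPROX_NONE);c=max(cs,key=cv2.contourArea)
    P=np.array([plane("top",*p[0],z)[:2] for p in c])
    R=cv2.minAreaRect((P*1000).astype(np.float32));print(name,R)
    b=cv2.boxPoints(R);return R,b
m=np.zeros(t.shape[:2],np.uint8);m[170:253,170:244]=(t.min(2)>165)[170:253,170:244]*255
rect(m,.06,"casing")
m2=np.zeros_like(m);m2[190:235,188:232]=(t.max(2)<80)[190:235,188:232]*255
rect(m2,.075,"seat")
m3=np.zeros_like(m);m3[198:262,355:412]=((t.min(2)>130)|(t.max(2)<70))[198:262,355:412]*255
print((m3>0).sum());rect(m3,.022,"plat")
print("pin top-only",plane("top",209.25,211.75,.084),"scene",plane("scene",353.2,204.2,.084),tri((209.25,211.75),(353.2,204.2)))
for n in("top","scene"):
    d=np.load(f"pics/{n}0_d.npy");X=cloud(n,d)
    y0,y1,x0,x1=(195,265,350,415) if n=="top" else (205,260,150,205)
    Q=X[y0:y1,x0:x1].reshape(-1,3)
    Q=Q[(Q[:,2]>.045)&(Q[:,2]<.09)];print(n,len(Q),Q.mean(0) if len(Q) else "",np.percentile(Q[:,2],[50,95]) if len(Q) else "")
    T=Q[Q[:,2]>.057]; 
    if len(T)>4: print(T.mean(0),cv2.minAreaRect((T[:,:2]*1000).astype(np.float32)))
E
```

```text
casing ((559.0982666015625, 217.59271240234375), (139.04293823242188, 179.47259521484375), 80.03177642822266)
seat ((558.3566284179688, 215.54302978515625), (73.90965270996094, 73.5560073852539), 79.81598663330078)
1189
plat ((518.9686889648438, -247.48507690429688), (90.22570037841797, 123.3025894165039), 65.74565124511719)
pin top-only [0.55828213 0.21597182 0.084     ] scene [0.56789242 0.2157778  0.084     ] (array([0.55936627, 0.21842159, 0.07783202]), np.float64(0.0028211531857751755))
top 121 [ 0.51944671 -0.24706373  0.06046884] [0.06153139 0.06654418]
[ 0.5199072  -0.24801361  0.06231674] ((519.136962890625, -247.9547119140625), (12.238595008850098, 57.84861373901367), 65.47343444824219)
scene 136 [ 0.52515632 -0.2462458   0.05674952] [0.05941437 0.06275105]
[ 0.52248737 -0.24643122  0.0608178 ] ((519.8306274414062, -245.77467346191406), (13.15578556060791, 58.74666213989258), 67.91810607910156)
```

```bash
cat >> h.py <<'E'
from scipy.spatial.transform import Rotation as Ro
def sh(x,y,z,o=(.5585,.2165),yaw=-10):
    c,s=np.cos(np.radians(yaw)),np.sin(np.radians(yaw));return np.array([o[0]+c*x-s*y,o[1]+s*x+c*y,z])
def todo(target,yawy):
    """tool-frame mm and rotvec to put TCP at target, tool down with tool y at yawy deg (mod 180)"""
    st=r.observe();R0=Ro.from_quat(st["ee_rot"]);y=np.radians(yawy)
    best=None
    for k in(0,np.pi):
        yy=np.array([np.cos(y+k),np.sin(y+k),0]);z=np.array([0,0,-1.]);x=np.cross(yy,z)
        rv=(R0.inv()*Ro.from_matrix(np.c_[x,yy,z])).as_rotvec()
        if best is None or np.linalg.norm(rv)<np.linalg.norm(best):best=rv
    print("t",round(st["t"],2),"pos",st["eef_pos"].round(4),"F",st["force"].round(1),"w",round(st["width"],4),"tool mm",(R0.inv().apply(np.array(target)-st["eef_pos"])*1000).round(1),"rot",best.round(3), "q",st["joint_positions"].round(2))
E
python3 - <<'E'
from h import *
t=cv2.imread("pics/top0.png");s=cv2.imread("pics/scene0.png")
pad=sh(-30,-82-100*np.cos(.46),.098);print("pad",pad,proj("top",pad),proj("scene",pad))
for n,X in dict(pin=sh(0,0,.084),post=sh(-3,-141,.066),rib=[.519,-.2475,.062]).items(): print(n,X,proj("top",X),proj("scene",X))
for n,u,v,z in [("bottleA",265,193,.08),("bottleB",430,249.5,.08),("cyl foot",250,139,.01),("cyl top",244,122,.174),("beaker rim",352,136,.095)]:
    print(n,plane("top",u,v,z).round(3))
print(plane("scene",343.5,288,0))
todo([pad[0],pad[1],.13],66)
a=cv2.resize(s[180:225,270:375],(735,315),interpolation=cv2.INTER_CUBIC)
for X in (pad,sh(0,0,.084),sh(-3,-141,.066)):
    u,v=proj("scene",X);cv2.circle(a,(int((u-270)*7+3),int((v-180)*7+3)),4,(0,0,255),1)
cv2.imwrite("pics/cs2.png",a)
E
```

```text
pad [-5.87846715e+01 -1.63572235e+02  9.80000000e-02] [-9097.39608312 -3231.26695232] [-3647.74903782   -99.2884995 ]
pin [0.5585 0.2165 0.084 ] [209.05131273 211.66635932] [352.14017756 202.24800216]
post [-2.68803163e+01 -1.38120449e+02  6.60000000e-02] [-14368.39916863  -2763.39002977] [19014.54619894    50.5837101 ]
rib [0.519, -0.2475, 0.062] [385.29433458 228.28229007] [175.61007389 221.95651633]
bottleA [0.609 0.07  0.08 ]
bottleB [ 0.464 -0.358  0.08 ]
cyl foot [0.772 0.119 0.01 ]
cyl top [0.773 0.119 0.174]
beaker rim [ 0.759 -0.158  0.095]
[0.77513257 0.11976852 0.        ]
t 0.1 pos [0.2511 0.5719 0.2304] F [0.7 0.6 0.6] w 0.0858 tool mm [ -11931.2 -174028.7     403.4] rot [-0.002  0.     0.005] q [-1.22  0.38  0.02  1.37 -0.01  1.39 -0.05]
```

View pics/cs2.png

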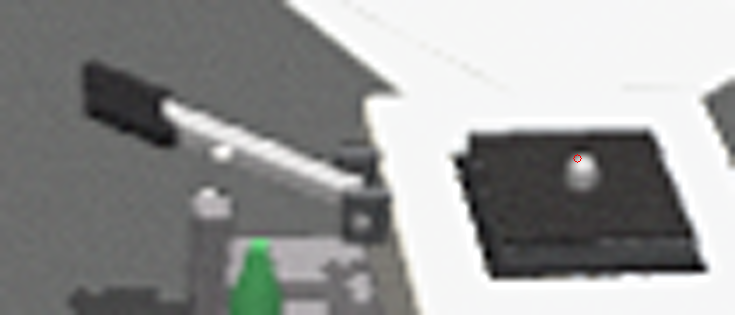

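```bash
sed -i 's|^def sh.*|&\n    x=x/1000;y=y/1000|; s|o=(.5585,.2165)|o=(.5585,.217)|' h.py; python3 - <<'E'
from h import *
s=cv2.imread("pics/scene0.png");t=cv2.imread("pics/top0.png")
pad=sh(-30,-82-100*np.cos(.46),.098)
a=cv2.resize(s[180:225,270:375],(735,315),interpolation=cv2.INTER_CUBIC)
b=cv2.resize(t[205:250,225:300],(525,315),interpolation=cv2.INTER_CUBIC)
for X in (pad,sh(0,0,.084),sh(-3,-141,.066)):
    print(X,proj("scene",X),proj("top",X))
    u,v=proj("scene",X);cv2.circle(a,(int((u-270)*7+3),int((v-180)*7+3)),4,(0,0,255),1)
    u,v=proj("top",X);cv2.circle(b,(int((u-225)*7+3),int((v-205)*7+3)),4,(0,0,255),1)
o=np.zeros((600,735,3),np.uint8);o[:300]=a[:300];o[300:,:525]=b[:300];cv2.imwrite("pics/cs3.png",o)
todo([pad[0],pad[1],.13],66)
E
```

```text
[0.49915683 0.05321126 0.098     ] [287.66414304 192.99437419] [270.76565584 234.37265502]
[0.5585 0.217  0.084 ] [352.31578714 202.22635076] [208.86143196 211.66539245]
[0.53106118 0.07866305 0.066     ] [299.43623304 208.20861864] [261.84569845 222.91895963]
t 0.1 pos [0.2511 0.5719 0.2304] F [0.7 0.6 0.6] w 0.0858 tool mm [-435.6 -375.   101. ] rot [-0.002  0.     0.005] q [-1.22  0.38  0.02  1.37 -0.01  1.39 -0.05]
```

View pics/cs3.png

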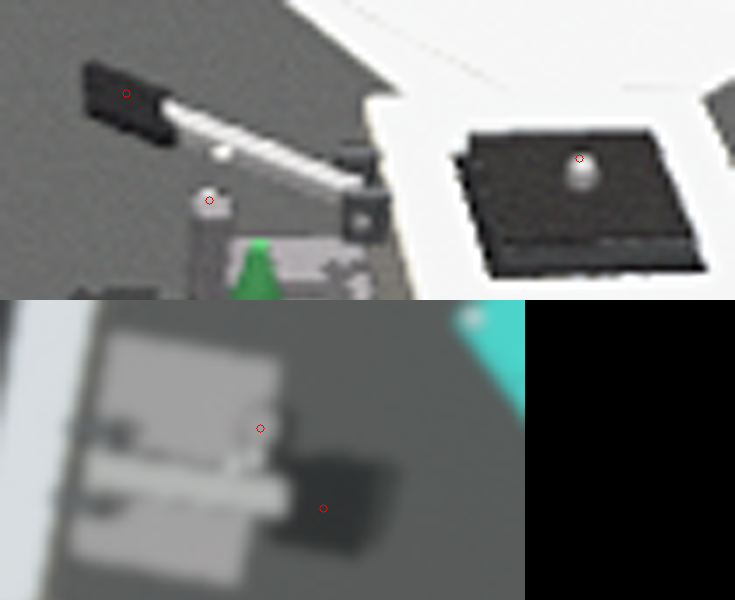

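Emit:
move_arm:
  deltas:
    - [[-27,-23,3,0,0,0,1],[-27,-23,3,0,0,0,1],[-27,-23,3,0,0,0,1],[-27,-23,3,0,0,0,1],[-27,-23,3,0,0,0,1],[-27,-23,3,0,0,0,1],[-27,-23,3,0,0,0,1],[-27,-23,3,0,0,0,1]]
  newtons: 40

```text
t: 0.77
eef_pos: [0.3753, 0.3151, 0.2069]
ee_rot: [0.205, 0.979, -0.0, -0.0]
force: [0.5, 0.7, -0.6]
width: -0.0002
```

Emit:
move_arm:
  deltas:
    - [[-27,-23,3,0,0,0,1],[-27,-23,3,0,0,0,1],[-27,-23,3,0,0,0,1],[-27,-23,3,0,0,0,1],[-27,-23,3,0,0,0,1],[-27,-23,3,0,0,0,1],[-27,-23,3,0,0,0,1],[-27,-23,3,0,0,0,1]]

```text
t: 1.43
eef_pos: [0.4991, 0.0599, 0.183]
ee_rot: [0.205, 0.979, -0.0, -0.0]
force: [0.8, 0.7, 0.5]
width: 0.0001
```

```bash
python3 -c "
from h import *
todo([*sh(-30,-174,0)[:2],.105],66)"
```

```text
t 1.43 pos [0.4991 0.0599 0.183 ] F [0.8 0.7 0.5] w 0.0001 tool mm [-3.4 -8.4 78. ] rot [-0.    -0.     0.005] q [-0.56  0.15  0.42  1.79 -0.07  1.22  1.04]
```

Emit:
move_arm:
  deltas:
    - [[-1,-3,15,0,0,0,1],[-1,-3,15,0,0,0,1],[-1,-2,15,0,0,0,1],[0,0,15,0,0,0,1],[0,0,10,0,0,0,1],[0,0,3,0,0,0,1],[0,0,0,0,0,0,1],[0,0,0,0,0,0,1]]

```text
t: 2.1
eef_pos: [0.4986, 0.0533, 0.1107]
ee_rot: [0.205, 0.979, 0.0, 0.0]
force: [0.5, -0.3, 0.2]
width: 0.0001
```

Emit:
move_arm:
  deltas:
    - [[0,0,5,0,0,0,1],[0,-0.5,5,0,0,0,1],[-0.5,-1,5,0,0,0,1],[-0.5,-1,5,0,0,0,1],[-0.5,-1,4,0,0,0,1],[0,-1,4,0,0,0,1],[0,-1,4,0,0,0,1],[0,0,0,0,0,0,1]]

```text
t: 2.77
eef_pos: [0.4975, 0.0469, 0.0778]
ee_rot: [0.206, 0.979, -0.0, -0.0]
force: [0.6, -0.6, 2.7]
width: -0.0001
```

Emit:
move_arm:
  deltas:
    - [[0,0,3,0,0,0,1],[-0.5,-1,3,0,0,0,1],[0,-1,3,0,0,0,1],[0,0,3,0,0,0,1],[0,0,3,0,0,0,1],[0,0,2,0,0,0,1],[0,0,0,0,0,0,1],[0,0,0,0,0,0,1]]

```text
t: 3.43
eef_pos: [0.497, 0.0453, 0.0611]
ee_rot: [0.205, 0.979, -0.0, -0.0]
force: [-0.6, 0.3, 1.7]
width: -0.0002
```

Emit:
move_arm:
  deltas:
    - [[0,0,1,0,0,0,1],[0,0,1,0,0,0,1],[0,0,1,0,0,0,1],[0,0,1,0,0,0,1],[0,0,0.5,0,0,0,1],[0,0,0,0,0,0,1],[0,0,0,0,0,0,1],[0,0,0,0,0,0,1]]

```text
t: 4.1
eef_pos: [0.4972, 0.0454, 0.0568]
ee_rot: [0.205, 0.979, -0.0, -0.0]
force: [-0.5, -0.8, 1.8]
width: 0.0002
```

Emit:
move_arm:
  deltas:
    - [[0,0,1,0,0,0,1],[0,0,1,0,0,0,1],[0,0,0.5,0,0,0,1],[0,0,0.5,0,0,0,1],[0,0,0,0,0,0,1],[0,0,0,0,0,0,1],[0,0,0,0,0,0,1],[0,0,0,0,0,0,1]]

```text
t: 4.77
eef_pos: [0.4975, 0.0454, 0.0549]
ee_rot: [0.205, 0.979, 0.0, 0.0]
force: [-5.4, -2.8, 15.6]
width: -0.0002
```

Hard stop reached (15.6 N). I'll lift straight up and away, then look.

Emit:
move_arm:
  deltas:
    - [[0,0,-5,0,0,0,1],[0,0,-15,0,0,0,1],[0,0,-25,0,0,0,1],[0,0,-25,0,0,0,1],[0,-25,-20,0,0,0,-1],[0,-35,-10,0,0,0,-1],[0,-35,0,0,0,0,-1],[0,-35,0,0,0,0,-1]]

```text
t: 5.43
eef_pos: [0.4448, -0.0743, 0.1545]
ee_rot: [0.205, 0.979, 0.0, 0.001]
force: [0.4, -1.4, 0.4]
width: 0.0483
```

```bash
python3 - <<'E'
from h import *
s=r.snapshot("scene")[0][:,:,::-1];t=r.snapshot("top")[0][:,:,::-1]
cv2.imwrite("pics/s1.png",s);cv2.imwrite("pics/t1.png",t)
a=cv2.resize(s[180:260,270:375],(630,480),interpolation=cv2.INTER_CUBIC)
for X in (sh(-30,-82-100*np.cos(.07),.060),sh(-30,-82-100*np.cos(.46),.098)):
    u,v=proj("scene",X);cv2.circle(a,(int((u-270)*6+3),int((v-180)*6+3)),4,(0,0,255),1)
cv2.imwrite("pics/s1c.png",a)
todo([.519,-.2475,.12],65.6)
E
```

```text
t 5.53 pos [ 0.4428 -0.0788  0.154 ] F [-0.1  0.6  1.3] w 0.063 tool mm [-138.5 -122.8   34.1] rot [-0.     0.     0.004] q [-0.4   0.05  0.53  1.96 -0.03  1.14  1.29]
```

View pics/s1c.png

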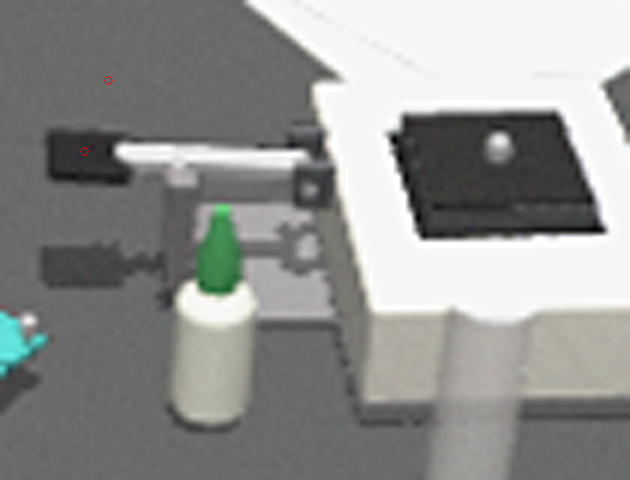

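Emit:
move_arm:
  deltas:
    - [[-23,-20,0,0,0,0,-1],[-23,-21,0,0,0,0,-1],[-23,-21,0,0,0,0,-1],[-23,-21,0,0,0,0,-1],[-23,-21,0,0,0,0,-1],[-20,-17,0,0,0,0.004,-1],[-2,-1,10,0,0,0,-1],[0,0,20,0,0,0,-1]]

```text
t: 6.2
eef_pos: [0.523, -0.2426, 0.1248]
ee_rot: [0.209, 0.978, -0.001, 0.002]
force: [-0.6, 1.1, -0.0]
width: 0.0854
```

```bash
python3 - <<'E'
from h import *
s=r.snapshot("scene")[0][:,:,::-1];t=r.snapshot("top")[0][:,:,::-1]
a=cv2.resize(s[170:270,120:230],(440,400),interpolation=cv2.INTER_CUBIC)
b=cv2.resize(t[190:278,340:428],(352,352),interpolation=cv2.INTER_CUBIC)
o=np.zeros((400,792,3),np.uint8);o[:,:440]=a;o[:352,440:]=b;cv2.imwrite("pics/g1.png",o)
todo([.519,-.2475,.032],65.6)
E
```

```text
t 6.3 pos [ 0.5197 -0.2388  0.1203] F [0.2 0.5 0.4] w 0.0851 tool mm [-3.4 -8.2 88.3] rot [-0.    -0.006  0.008] q [-0.11  0.4   0.62  1.69 -0.25  1.14  1.73]
```

View pics/g1.png

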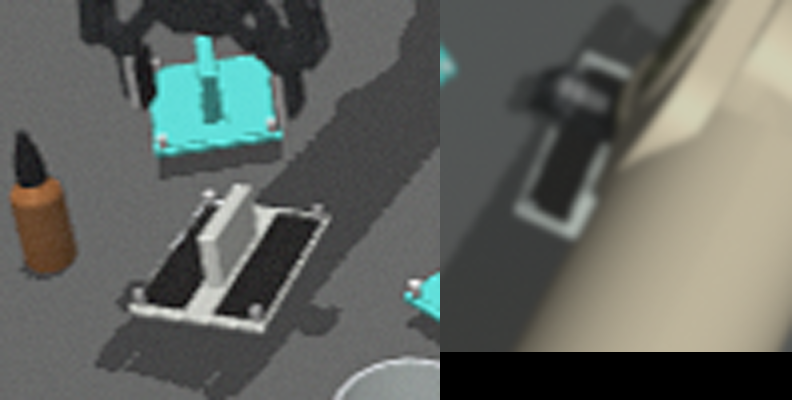

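Emit:
move_arm:
  deltas:
    - [[-1,-3,0,0,0,0.008,-1],[-2,-3,0,0,0.002,0,-1],[0,-2,10,0,0.002,0,-1],[0,0,15,0,0,0,-1],[0,0,10,0,0,0,-1],[0,0,0,0,0,0,-1],[0,0,0,0,0,0,-1],[0,0,0,0,0,0,-1]]

```text
t: 6.97
eef_pos: [0.5209, -0.249, 0.0893]
ee_rot: [0.211, 0.977, 0.0, -0.002]
force: [-0.4, 0.4, 0.9]
width: 0.0859
```

```bash
python3 - <<'E'
from h import *
todo([.519,-.2475,.032],65.6)
E
```

```text
t 6.97 pos [ 0.5209 -0.249   0.0893] F [-0.4  0.4  0.9] w 0.0859 tool mm [ 2.2  0.6 57.4] rot [-0.    -0.003  0.   ] q [-0.08  0.44  0.61  1.71 -0.28  1.08  1.76]
```

Emit:
move_arm:
  deltas:
    - [[1,0,12,0,-0.003,0,-1],[1,0,12,0,0,0,-1],[0,0,12,0,0,0,-1],[0,0,12,0,0,0,-1],[0,0,9,0,0,0,-1],[0,0,0,0,0,0,-1],[0,0,0,0,0,0,-1],[0,0,0,0,0,0,-1]]

```text
t: 7.63
eef_pos: [0.519, -0.2483, 0.0321]
ee_rot: [0.211, 0.977, -0.0, -0.0]
force: [-0.1, 0.6, -0.2]
width: 0.0851
```

```bash
python3 - <<'E'
from h import *
todo([.519,-.2475,.032],65.6)
E
```

```text
t 7.63 pos [ 0.519  -0.2483  0.0321] F [-0.1  0.6 -0.2] w 0.0851 tool mm [0.3 0.7 0.1] rot [-0.    -0.001 -0.   ] q [-0.06  0.51  0.58  1.76 -0.33  0.97  1.8 ]
```

Emit:
move_arm:
  deltas:
    - [[0,0,0,0,0,0,1],[0,0,0,0,0,0,1],[0,0,0,0,0,0,1],[0,0,0,0,0,0,1],[0,0,0,0,0,0,1],[0,0,0,0,0,0,1],[0,0,0,0,0,0,1],[0,0,0,0,0,0,1]]
  newtons: 80

```text
t: 8.3
eef_pos: [0.5189, -0.248, 0.032]
ee_rot: [0.211, 0.977, 0.0, -0.0]
force: [-0.5, 0.2, 2.0]
width: 0.0107
```

Emit:
move_arm:
  deltas:
    - [[0,0,-5,0,0,0,1],[0,0,-15,0,0,0,1],[0,0,-20,0,0,0,1],[0,0,-25,0,0,0,1],[0,0,-25,0,0,0,1],[0,0,-25,0,0,0,1],[0,0,-25,0,0,0,1],[0,0,-10,0,0,0,1]]

```text
t: 8.97
eef_pos: [0.5197, -0.2489, 0.1852]
ee_rot: [0.211, 0.977, -0.0, 0.001]
force: [1.2, -0.9, -2.4]
width: 0.0106
```

```bash
python3 - <<'E'
from h import *
s=r.snapshot("scene")[0][:,:,::-1]
cv2.imwrite("pics/g2.png",cv2.resize(s[100:260,100:290],None,fx=3,fy=3))
todo([.5585,.217,.182],80)
E
```

```text
t 9.02 pos [ 0.5202 -0.249   0.1857] F [ 1.3 -0.1 -1. ] w 0.0108 tool mm [157.8 440.2   3.3] rot [ 0.     0.004 -0.252] q [-0.12  0.34  0.65  1.6  -0.22  1.26  1.71]
```

View pics/g2.png

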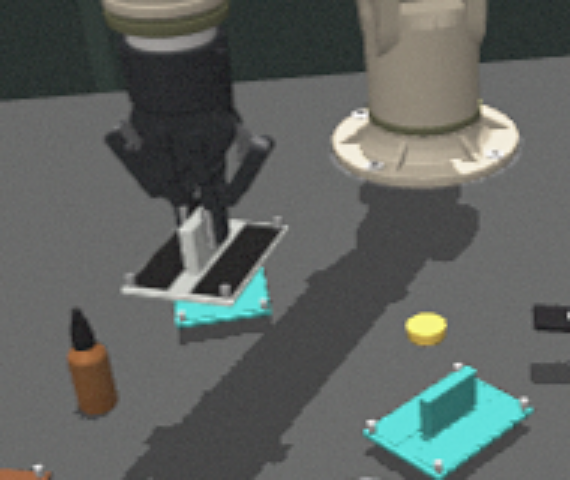

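Emit:
move_arm:
  deltas:
    - [[5,15,0,0,0,0,1],[10,28,0,0,0,0,1],[11,31,0,0,0,0,1],[11,31,0,0,0,0,1],[11,31,0,0,0,0,1],[11,31,0,0,0,0,1],[11,31,0,0,0,0,1],[11,31,0,0,0,0,1]]

```text
t: 9.68
eef_pos: [0.5386, -0.0044, 0.1802]
ee_rot: [0.211, 0.977, -0.0, -0.002]
force: [1.0, -1.1, -2.1]
width: 0.0107
```

Emit:
move_arm:
  deltas:
    - [[11,31,0,0,0,0,1],[11,31,0,0,0,0,1],[11,31,0,0,0,0,1],[11,31,0,0,0,0,1],[11,30,0,0,0,0,1],[10,25,0,0,0,0,1],[6,15,0,0,0,0,1],[0,0,0,0,0,0,1]]

```text
t: 10.35
eef_pos: [0.5535, 0.205, 0.1798]
ee_rot: [0.208, 0.978, 0.0, -0.002]
force: [-1.2, 1.1, -3.2]
width: 0.0109
```

Emit:
move_arm:
  deltas:
    - [[0,0,0,0,0,-0.06,1],[0,0,0,0,0,-0.06,1],[0,0,0,0,0,-0.06,1],[0,0,0,0,0,-0.05,1],[0,0,0,0,0,-0.02,1],[0,0,0,0,0,0,1],[0,0,0,0,0,0,1],[0,0,0,0,0,0,1]]

```text
t: 11.02
eef_pos: [0.5551, 0.1994, 0.1816]
ee_rot: [0.089, 0.996, -0.0, -0.001]
force: [-0.3, -0.2, -2.3]
width: 0.0108
```

```bash
python3 - <<'E'
from h import *
todo([.5585,.217,.13],80)
s=r.snapshot("scene")[0][:,:,::-1];t=r.snapshot("top")[0][:,:,::-1]
cv2.imwrite("pics/p1s.png",cv2.resize(s[100:260,260:430],None,fx=3,fy=3))
cv2.imwrite("pics/p1t.png",cv2.resize(t[140:290,140:310],None,fx=3,fy=3))
E
```

```text
t 11.02 pos [0.5551 0.1994 0.1816] F [-0.3 -0.2 -2.3] w 0.0108 tool mm [-0.3 17.9 51.6] rot [-0.    -0.001 -0.003] q [-0.7   0.35  0.38  1.56 -0.14  1.26  1.1 ]
```

View pics/p1s.png

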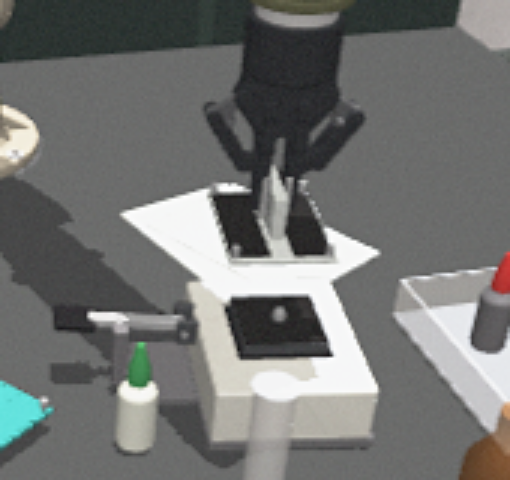

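View pics/p1t.png

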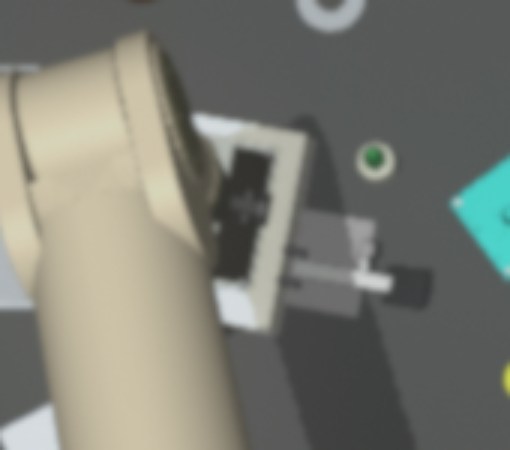

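Emit:
move_arm:
  deltas:
    - [[0,4,0,0,0,-0.003,1],[0,6,5,0,0,0,1],[0,5,10,0,0,0,1],[0,3,10,0,0,0,1],[0,0,10,0,0,0,1],[0,0,8,0,0,0,1],[0,0,0,0,0,0,1],[0,0,0,0,0,0,1]]

```text
t: 11.78
eef_pos: [0.5578, 0.2171, 0.138]
ee_rot: [0.087, 0.996, -0.0, -0.001]
force: [0.9, 0.9, -2.0]
width: 0.0111
```

```bash
python3 - <<'E'
from h import *
todo([.5585,.217,.126],80)
st=r.observe();e=st["eef_pos"]
s=r.snapshot("scene")[0][:,:,::-1].copy()
a=cv2.resize(s[120:260,270:410],None,fx=4,fy=4,interpolation=cv2.INTER_CUBIC)
dx,dy=e[0]*1000-558.5,e[1]*1000-217
o=(e[0],e[1]);z=e[2]-.032
for x,y,h in [(60,45,.022),(60,-45,.022),(-60,45,.022),(-60,-45,.022),(30,6,.062),(30,-6,.062)]:
    u,v=proj("scene",sh(x,y,z+h,o=o));cv2.circle(a,(int((u-270)*4+2),int((v-120)*4+2)),3,(0,0,255),1)
for X in [sh(0,0,.084)]+[sh(i*90,j*70,.06) for i in(-1,1) for j in(-1,1)]:
    u,v=proj("scene",X);cv2.circle(a,(int((u-270)*4+2),int((v-120)*4+2)),3,(255,0,0),1)
cv2.imwrite("pics/p2s.png",a)
E
```

```text
t 11.78 pos [0.5578 0.2171 0.138 ] F [ 0.9  0.9 -2. ] w 0.0111 tool mm [-0.8  0.  12. ] rot [-0.001 -0.002  0.001] q [-0.71  0.4   0.37  1.59 -0.15  1.18  1.09]
```

View pics/p2s.png

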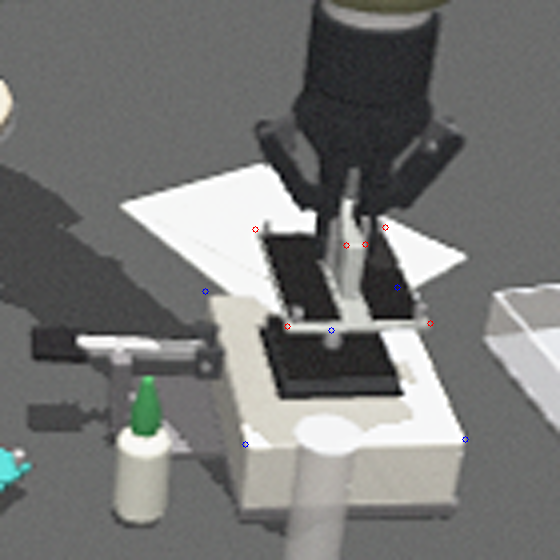

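Emit:
move_arm:
  deltas:
    - [[-0.8,0,3,0,0,0,1],[0,0,3,0,0,0,1],[0,0,3,0,0,0,1],[0,0,3,0,0,0,1],[0,0,3,0,0,0,1],[0,0,3,0,0,0,1],[0,0,3,0,0,0,1],[0,0,0,0,0,0,1]]

```text
t: 12.5
eef_pos: [0.5585, 0.2174, 0.1171]
ee_rot: [0.086, 0.996, -0.0, -0.001]
force: [0.2, 0.3, -2.8]
width: 0.0107
```

Emit:
move_arm:
  deltas:
    - [[0,0,0.5,0,0,0,1],[0,0,0.5,0,0,0,1],[0,0,0.5,0,0,0,1],[0,0,0.5,0,0,0,1],[0,0,0.5,0,0,0,1],[0,0,0.5,0,0,0,1],[0,0,0.5,0,0,0,1],[0,0,0.5,0,0,0,1]]

```text
t: 13.17
eef_pos: [0.559, 0.2176, 0.1139]
ee_rot: [0.086, 0.996, 0.0, -0.001]
force: [-0.2, 0.7, -2.3]
width: 0.011
```

Emit:
move_arm:
  deltas:
    - [[0,0,1,0,0,0,1],[0,0,1,0,0,0,1],[0,0,1,0,0,0,1],[0,0,1,0,0,0,1],[0,0,0.5,0,0,0,1],[0,0,0.5,0,0,0,1],[0,0,0,0,0,0,1],[0,0,0,0,0,0,1]]

```text
t: 13.83
eef_pos: [0.559, 0.2175, 0.1089]
ee_rot: [0.086, 0.996, 0.0, -0.001]
force: [-0.3, 0.0, -2.9]
width: 0.0109
```

Emit:
move_arm:
  deltas:
    - [[0,0,1,0,0,0,1],[0,0,1,0,0,0,1],[0,0,1,0,0,0,1],[0,0,1,0,0,0,1],[0,0,0,0,0,0,1],[0,0,0,0,0,0,1],[0,0,0,0,0,0,1],[0,0,0,0,0,0,1]]

```text
t: 14.5
eef_pos: [0.5591, 0.2177, 0.1053]
ee_rot: [0.086, 0.996, 0.0, -0.0]
force: [-3.0, -0.5, 5.3]
width: 0.0108
```

Emit:
move_arm:
  deltas:
    - [[0,0,1,0,0,0,1],[0,0,1,0,0,0,1],[0,0,0.5,0,0,0,1],[0,0,0,0,0,0,1],[0,0,0,0,0,0,1],[0,0,0,0,0,0,1],[0,0,0,0,0,0,1],[0,0,0,0,0,0,1]]

```text
t: 15.17
eef_pos: [0.5592, 0.2177, 0.1033]
ee_rot: [0.086, 0.996, 0.0, -0.0]
force: [-4.0, -1.1, 9.2]
width: 0.0111
```

Emit:
move_arm:
  deltas:
    - [[0,0,0.5,0,0,0,1],[0,0,0.5,0,0,0,1],[0,0,0.5,0,0,0,1],[0,0,0.5,0,0,0,1],[0,0,0,0,0,0,1],[0,0,0,0,0,0,1],[0,0,0,0,0,0,1],[0,0,0,0,0,0,1]]
  newtons: 100

```text
t: 15.83
eef_pos: [0.5592, 0.2177, 0.102]
ee_rot: [0.086, 0.996, 0.001, -0.0]
force: [-5.5, -1.5, 15.1]
width: 0.0105
```

Emit:
move_arm:
  deltas:
    - [[0,0,0.5,0,0,0,1],[0,0,0.5,0,0,0,1],[0,0,0.5,0,0,0,1],[0,0,0,0,0,0,1],[0,0,0,0,0,0,1],[0,0,0,0,0,0,1],[0,0,0,0,0,0,1],[0,0,0,0,0,0,1]]

```text
t: 16.5
eef_pos: [0.5593, 0.2177, 0.1019]
ee_rot: [0.086, 0.996, 0.001, 0.0]
force: [-11.7, -2.8, 25.1]
width: 0.0105
```

```bash
python3 - <<'E'
from h import *
todo([.5585,.217,.102],80); print(r.observe()["moment"])
s=r.snapshot("scene")[0][:,:,::-1].copy()
cv2.imwrite("pics/f1.png",cv2.resize(s[140:260,270:410],None,fx=4,fy=4,interpolation=cv2.INTER_CUBIC)); cv2.imwrite("pics/f1full.png",s)
E
```

```text
t 16.5 pos [0.5593 0.2177 0.1019] F [-11.7  -2.8  25.1] w 0.0105 tool mm [ 0.7 -0.9 -0.1] rot [ 0.002 -0.     0.002] q [-0.7   0.44  0.36  1.63 -0.17  1.11  1.1 ]
[-1.00971418  2.65174405  0.04764904]
```

View pics/f1.png

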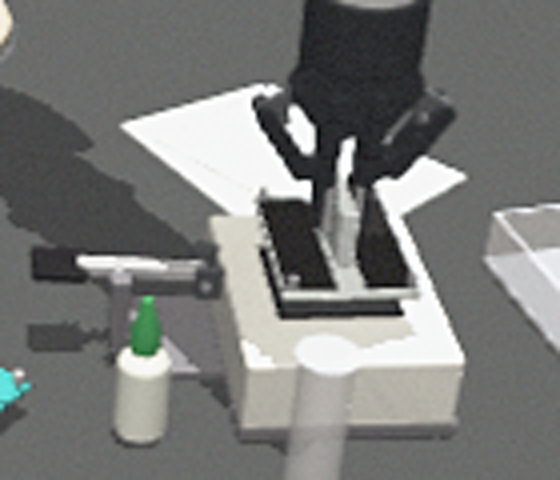

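Emit:
move_arm:
  deltas:
    - [[0.3,0,0,0,0,0,1],[0.3,0,0,0,0,0,1],[0.2,0,0,0,0,0,1],[0,0,0,0,0,0,1],[0,0,0,0,0,0,1],[0,0,0,0,0,0,1],[0,0,0,0,0,0,1],[0,0,0,0,0,0,1]]

```text
t: 17.22
eef_pos: [0.5593, 0.2177, 0.1019]
ee_rot: [0.086, 0.996, 0.001, 0.001]
force: [-8.1, -3.9, 23.6]
width: 0.0106
```

Emit:
move_arm:
  deltas:
    - [[0,0,0,0,0,0,1],[0,0,0,0,0,0,1],[0,0,0,0,0,0,1],[0,0,0,0,0,0,1],[0,0,0,0,0,0,1],[0,0,0,0,0,0,1],[0,0,0,0,0,0,1],[0,0,0,0,0,0,1]]

```text
t: 17.88
eef_pos: [0.5592, 0.2177, 0.1019]
ee_rot: [0.086, 0.996, 0.001, 0.001]
force: [-8.1, -3.6, 22.9]
width: 0.0105
```

```bash
python3 - <<'E'
from h import *
todo([.5585,.217,.102],80)
s=r.snapshot("scene")[0][:,:,::-1].copy();cv2.imwrite("pics/f2.png",s)
E
```

```text
t 17.88 pos [0.5592 0.2177 0.1019] F [-8.1 -3.6 22.9] w 0.0105 tool mm [ 0.6 -0.8 -0.1] rot [0.002 0.001 0.001] q [-0.7   0.44  0.36  1.63 -0.17  1.11  1.1 ]
```

View pics/f2.png

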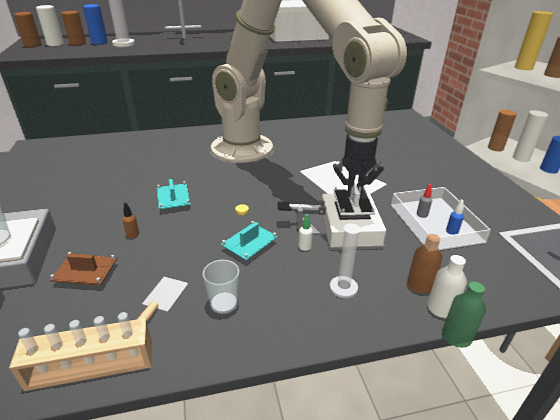

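The picture shows the platform seated at (355,203), the lever still down at (290,206), and every bystander where it was. The push is steady at about 23 N, so I'm handing in.

```bash
python3 -c "
from cell import r
print(r.hand_in())"
```

```text
the job is handed in; nothing more can be done
None
```

The shaker is ready, and I handed the job in at about 18 s while still gripping the platform and pressing it down.

- **Lever:** I pressed it to its hard stop (15.6 N) and let go. The next picture showed the pad at the expected latched position, and it was still down in the last picture.
- **Platform:** I took the aluminium one, not the brown or turquoise look-alikes. It dropped over the pin with no sideways force, with its long side turned to within about 0.1° of the casing's measured direction.
- **Seat:** The resistance rose steadily, then the tool stopped moving at a height of 101.9 mm, which puts the platform's underside at about 70 mm. A further 1.5 mm of commanded push moved it only about 0.1 mm and raised the force from 15 N to 25 N, so I take it as fully home.
- **At hand-in:** The downward push held steady at about 23 N, and the grip was set to 100 N.
- **Bystanders:** The last picture shows none of them moved.

**Disagreements:**
- Pressing left a sideways force of about 9 N at the wrist. Moving the tool 0.8 mm brought it down from about 12 N but did not remove it.
- The scene camera's positions for the casing and platform were 1 to 2 pixels off my estimates. Both were off the same way, so I did not correct for it.

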